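# Roll a formula tin over the scanner window

## Task

At this donation packing table, a formula tin lies on its side on the low scanning deck. Push along its top with the fingertips to roll it gently, never lifting or shoving it, until it rests centred over the dark scanner window and lies along it; then let go and leave it still. Leave the other things alone.

Things in the scene. Friction and masses are not known exactly. Their poses are not given: they have to be found in the camera images.
- tin: The only lying round tin: steel with a plain paper label and a white plastic lid, diameter 100 mm, length 125 mm, mass about 0.5 kg. Origin at its centre, 50 mm above the deck's top; x is its axis (lid at +x), y and z turn with it as it rolls. It rolls freely, with slight rolling resistance.
- window_mid (a point): Middle of the dark oblong scanner window (60 mm by 184 mm, with a thin steel frame, flush with the deck's top so the tin rolls smoothly on to it). x runs along the window's long side, y across its short side: the direction in which the tin must roll; z up. The tin starts 90 to 210 mm from it, on its +y or its -y side, and is nearly parallel to x.
- deck: Fixed flat aluminium deck, 240 mm (x) by 500 mm (y) and 20 mm high, origin at the centre of its underside, on the table. Its y is the rolling direction. No rails or stops; the tin falls off if rolled past an edge.
- water_bottle: Bystander: standing clear bottle, diameter 62 mm, height 170 mm; origin at the centre of its underside.
- food_jar: Bystander: standing glass jar, diameter 60 mm, height 75 mm; origin at the centre of its underside.
- tape_roll: Bystander: cardboard ring lying flat, diameter 100 mm, height 48 mm; origin at the centre of its underside.
- wipes_box: Bystander: white box 100 mm (x) by 180 mm (y) by 60 mm high; origin at the centre of its underside.
Mind the look-alikes: they are no part of the job. Leave any orange, pink or yellow look-alike of the tin alone.

How it is judged:
At the end, for the whole second after the job is handed in: The tin lies on its side on the deck, at rest, its centre within 15 mm of the window's middle across its short side and 35 mm along its long side, its axis within 0.2 rad of the window's long side (y of tin in the frame of window_mid between -0.015 and 0.015 m and x of tin in the frame of window_mid between -0.035 and 0.035 m and z of tin in the frame of window_mid between 0.045 and 0.054 m and angle between the x axis of tin and the x axis of window_mid, either way round below 0.2 rad and linear speed of tin below 0.006 m/s and angular speed of tin below 0.12 rad/s); the robot touches nothing.
It fails at once if the tin is lifted or hops over 10 mm off the deck, or falls off it (z of tin in the frame of window_mid above 0.06 m or z of tin in the frame of window_mid below 0.035 m).
It fails at once if the tin is shoved along without rolling (over 25 mm/s while turning slower than 0.2 rad/s) (linear speed of tin above 0.025 m/s and angular speed of tin below 0.2 rad/s).
It fails at once if the tin is touched with the fingers reaching down below its middle, instead of on its top (contact force between the fingers and tin above 0.3 N and z of the grasp point in the frame of window_mid below 0.06 m).
It fails at once if the tin is treated roughly (rolled faster than 0.3 m/s, or pressed over 45 N) (linear speed of tin above 0.3 m/s or contact force between the fingers and tin above 45 N).
It fails at once if a bystander is moved or knocked over (distance of any of water_bottle, food_jar, tape_roll, wipes_box from where it was at the start of the episode above 0.02 m or angle between any of water_bottle, food_jar's own z axis and vertical above 0.3 rad).
It also fails if it takes over 64 s, if anything falls off the work surface, if the arm or the gripper's body presses on something with over 40 N, if the wrist force passes 120 N, or if a joint passes its speed limit or range.

## Robot

A 6-joint arm with a two-finger parallel gripper is mounted at the origin on the work surface. World frame = base frame: x ahead of the robot, y to its left, z up, the work surface at z = 0. Lengths are in m, angles in rad, forces in N, time in s.
With the tool pointing down it reaches from about 0.425 to 0.95 m from the base axis. Payload 3.5 kg.
Tool frame: the origin (TCP) lies at the very end of the fingers, on their centre line; the grasp point (between the pads) lies 19 mm behind it; z points along the fingers, y is the direction in which the jaws open and shut (so a half turn about z gives the same grasp; the last joint's range is limited). The gripper opens to 85 mm and grips with 20 to 120 N. Pads are 22 mm wide; open, the fingers measure 114 mm over their backs; the gripper's body (76 mm by 85 mm) begins 54 mm behind the grasp point. The pads swing forward as they close: fully open they stand 13 mm farther back than shut.
Start: joints at [-1.377, 0.286, 1.577, -0, 1.279, -0.15], TCP at [0.228, -0.635, 0.231] pointing down, gripper open.
Joint ranges: [-2.77, 2.77], [-0.9, 2.22], [0.21, 2.48], [-1.53, 4.67], [0.24, 2.81], [-2.84, 2.84]. Speed limits (rad/s): [2.79, 2.79, 3.14, 3.14, 3.14, 3.14].

## Interface

Orientations are given as a rotation vector (axis times angle).
In Python, from station import readout, imaging, finish_job gives the robot as it stands.
- The arm moves only by the tool play_rows, never from a script. Its argument "plan" is a list of rows, each an object of numbers: "grip": the opening, from 0 (shut) to 1 (fully open); "x", "y", "z": the shift along the tool's x, y, z in mm; "rx", "ry", "rz": the turn, a rotation vector about the tool's x, y, z in degrees. In form: [{"grip": .., "x": .., "y": .., "z": .., "rx": .., "ry": .., "rz": ..}, ...]. A call has 1 to 10 rows; each row shifts and turns the pose as measured when the row begins, along the tool's axes as they then stand; what a row does not reach is not made up. A row lasts 1/8 s, in which the tool goes at most 62.5 mm and 10.7 degrees, less where a joint would pass 70% of its speed; a pose out of reach is approached as far as the arm can. A call is refused whole if a number of a shift passes 62.5 or a number of a turn 10.7, either way. A call with a gripper value outside its range is refused whole. The fingers move at their own pace and stop on an object; "squeeze" is the grip in N (left out, the last holds). Time passes only in rows, so rows that do not move let the fingers close. It gives the time, the measured TCP pose, the force and the opening at its end, in the units of the state.
- readout.get_state(): the state, without advancing time (a new reading comes with each control period).
- imaging.get_image(name): name is "side" or "top" or "wrist"; returns a dict with "img" (384x512x3 uint8, red, green, blue), "camera_matrix" (3x3 intrinsics, pixels), "distortion" ([k1, k2, p1, p2, k3] as OpenCV has them; the pictures are not rectified), "rvec" (rotation vector, rad) and "tvec" (3), from world to camera coordinates, as OpenCV has them; the wrist camera has in their place "hand_eye" (4x4, takes a point from camera to tool coordinates, whose origin is the TCP and whose axes are the flange's). Camera axes: x right, y down, z forward; pixel columns grow to the right and rows downward; lengths in m; the calibration is good to about 2 mm. A picture is of the moment at which its call begins: read the wrist's pose just before it. There is no depth.
- finish_job(): hands the job in, once; it reports no verdict.
The state is a dict: "time_s": time; "joint_pos": joint angles; "joint_vel": joint speeds; "joint_torque": joint torques, N m; "ee_pos": TCP position; "ee_rot": TCP orientation; "contact_force": force on the tool from outside, world axes, zero at the start; "ft_torque": the same for the moment, N m; "width": opening from 0.0 (shut) to 1.0 (fully open).
Only numpy, scipy, OpenCV 4.12 (cv2) and the standard library are available. Lean on these libraries where they do the work, as an engineer would, in place of code of your own. Each camera call takes 0.05 s, during which the arm holds its last target. There are 200 camera calls.

## Working session

There is one attempt and no reset: what is moved stays moved. The work goes in short steps, Python scripts to look and compute and a tool call to move; the robot and the scene stay as the last step left them, time stands still between calls to the robot, and variables do not carry over. Pictures are saved under pics/ and viewed, about 8 in all and at most 12, crops included, and the job is handed in when it is done.

Besides the shell and the picture viewer there is one more tool, called as name([rows], argument=value, ...), one row to a line, values as JSON. play_rows: Moves the arm, as the interface text tells. Its arguments: {"type":"object","properties":{"plan":{"type":"array"},"squeeze":{"type":"number"}},"required":["plan"]}

```bash
mkdir -p pics; cat > h.py <<'E'
import numpy as np, cv2
from station import readout, imaging, finish_job
def grab(n):
    d=imaging.get_image(n); return d
def ray(d,px):
    K=np.array(d["camera_matrix"]);D=np.array(d["distortion"])
    u=cv2.undistortPoints(np.array(px,float).reshape(-1,1,2),K,D).reshape(-1,2)
    v=np.c_[u,np.ones(len(u))]
    R=cv2.Rodrigues(np.array(d["rvec"],float))[0];t=np.array(d["tvec"],float).ravel()
    return -R.T@t, v@R
def onz(d,px,z):
    c,v=ray(d,px); return c+v*((z-c[2])/v[:,2])[:,None]
def proj(d,P):
    return cv2.projectPoints(np.array(P,float).reshape(-1,3),np.array(d["rvec"],float),np.array(d["tvec"],float),np.array(d["camera_matrix"]),np.array(d["distortion"]))[0].reshape(-1,2)
E
python3 - <<'E'
from h import *
import pickle
o={}
for n in("top","side"):
    d=grab(n);o[n]=d;print(n,ray(d,[[256,192]]))
pickle.dump(o,open("a.pkl","wb"))
cv2.imwrite("pics/1.png",cv2.resize(o["top"]["img"][...,::-1],(800,600),interpolation=cv2.INTER_CUBIC))
cv2.imwrite("pics/2.png",cv2.resize(o["side"]["img"][...,::-1],(800,600),interpolation=cv2.INTER_CUBIC))
print(readout.get_state())
E
```

```text
top (array([ 0.41144102, -0.0261093 ,  1.31831544]), array([[ 0.07695962, -0.00886725, -0.99705235]]))
side (array([-0.06761746,  0.53411203,  0.80800468]), array([[ 0.53172682, -0.49523777, -0.68729683]]))
{'time_s': 0.1, 'joint_pos': array([-1.37699919e+00,  2.87083945e-01,  1.57804647e+00, -8.16220559e-06,
        1.27860836e+00, -1.50036680e-01]), 'joint_vel': array([ 0.00211302, -0.00127834, -0.00384816,  0.00089398,  0.00262124,
        0.00083872]), 'joint_torque': array([ 8.29489836e-04, -4.07298446e+01, -2.93699098e+01, -1.63915074e-04,
        3.42351414e-03,  8.61306376e-06]), 'ee_pos': array([ 0.2274272 , -0.63489304,  0.23007233]), 'ee_rot': array([-3.09316690e+00, -5.37073005e-01,  8.59668962e-05]), 'contact_force': array([ 0.40558317,  0.72477841, -0.17358249]), 'ft_torque': array([ 0.02926501,  0.01113216, -0.02078709]), 'width': 0.9981827460393753}
```

View pics/1.png

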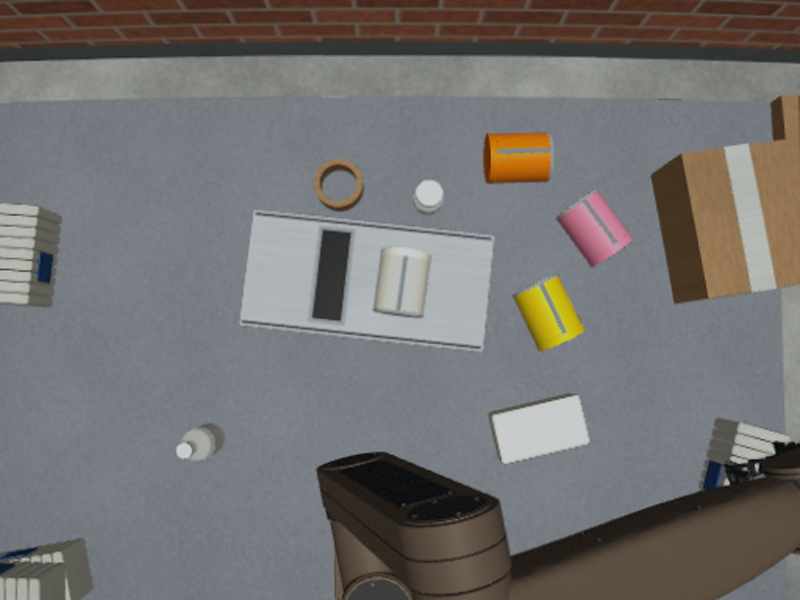

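View pics/2.png

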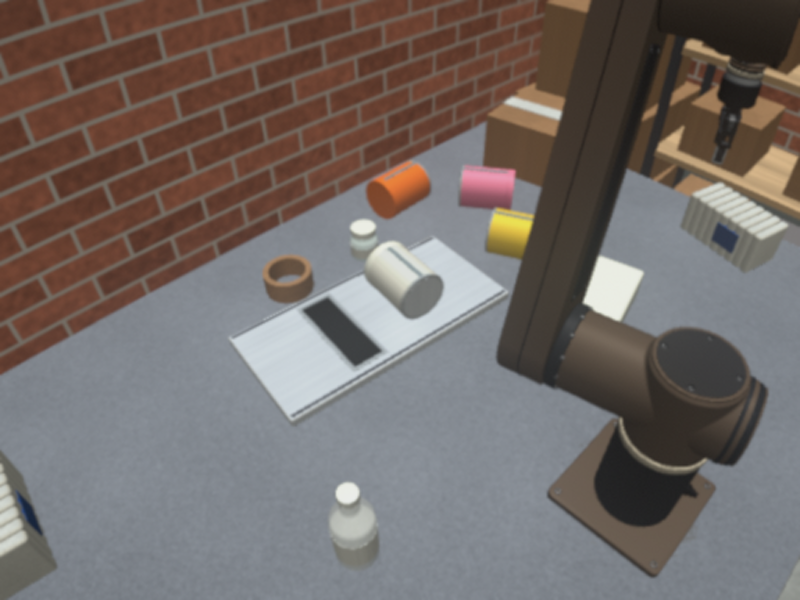

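The top view (800x600 pixels) shows the cream tin with its grey seam lying on the deck at (403,282). The dark window is at (332,275). Things that could be taken for the tin: orange (518,158), pink (595,228) and yellow (548,313), all coloured and off the deck. I choose the cream one. In the side view it is at (404,280), with the window at (343,332). Now I'll measure both from the two views.

```bash
cat >> h.py <<'E'
def cyl(x,y,yaw,z=0.07,r=.05,L=.125):
    a=np.linspace(0,2*np.pi,40); ax=np.array([np.cos(yaw),np.sin(yaw),0]); n=np.array([-ax[1],ax[0],0])
    return np.vstack([np.array([x,y,z])+s*L/2*ax+r*(np.cos(a)[:,None]*n+np.sin(a)[:,None]*np.array([0,0,1])) for s in(-1,1)])
def tinmask(d,box=None):
    im=d["img"].astype(int); m=((im[...,0]-im[...,2]>6)&(im[...,0]-im[...,2]<70)&(im.min(2)>60)).astype(np.uint8)
    if box: 
        z=np.zeros_like(m); x0,y0,x1,y1=box; z[y0:y1,x0:x1]=1; m*=z
    m=cv2.morphologyEx(m,cv2.MORPH_CLOSE,np.ones((7,7)))
    n,l,s,_=cv2.connectedComponentsWithStats(m); k=1+s[1:,4].argmax()
    c=cv2.findContours((l==k).astype(np.uint8),cv2.RETR_EXTERNAL,cv2.CHAIN_APPROX_NONE)[0][0]
    h=np.zeros_like(m); cv2.fillPoly(h,[cv2.convexHull(c)],1); return h
def fit(views,p0,free_z=False):
    from scipy.optimize import minimize
    def sdf(m): return None
    def cost(p):
        c=0
        for d,m in views:
            q=np.zeros(m.shape,np.uint8)
            cv2.fillPoly(q,[np.round(cv2.convexHull(proj(d,cyl(*p)).astype(np.float32))*16).astype(np.int32)],1,shift=4)
            c+=1-(q&m).sum()/(q|m).sum()
        return c
    s=np.vstack([p0]+[np.array(p0)+e for e in np.diag([.02,.02,.1,.02][:len(p0)])])
    return minimize(cost,p0,method="Nelder-Mead",options=dict(initial_simplex=s,xatol=1e-4,fatol=1e-5,maxiter=300))
def window(d,box):
    x0,y0,x1,y1=box; m=(d["img"][y0:y1,x0:x1].max(2)<75).astype(np.uint8)
    n,l,s,_=cv2.connectedComponentsWithStats(m); k=1+s[1:,4].argmax()
    ys,xs=np.where(l==k); P=onz(d,np.c_[xs+x0,ys+y0],.02)[:,:2].astype(np.float32)
    (c,sz,a)=cv2.minAreaRect(P*1000); return c,sz,a
E
python3 - <<'E'
from h import *
import pickle
o=pickle.load(open("a.pkl","rb"));t,s=o["top"],o["side"]
print(window(t,(190,140,232,212)),window(s,(185,180,255,242)))
g=onz(t,[[403*.64,282*.64]],.1)[0];print(g)
mt=tinmask(t,(235,150,280,210));ms=tinmask(s,(230,150,287,205));print(mt.sum(),ms.sum())
for v in([(t,mt)],[(s,ms)],[(t,mt),(s,ms)]):
    r=fit(v,[g[0],g[1],0.]);print(r.x,r.fun)
r=fit([(t,mt),(s,ms)],[g[0],g[1],0.,.07]);print(r.x,r.fun)
c=[]
for d,m,b in((t,mt,(140,120,340,240)),(s,ms,(140,130,340,280))):
    im=d["img"][...,::-1].copy()
    cv2.polylines(im,[cv2.convexHull(proj(d,cyl(*r.x)).astype(np.float32)).astype(int)],1,(0,0,255),1)
    c.append(cv2.resize(im[b[1]:b[3],b[0]:b[2]],None,fx=2,fy=2))
cv2.imwrite("pics/3.png",np.vstack(c))
print(onz(t,np.array([[255,211],[494,236],[482,350],[240,325]])*.64,.02))
E
```

```text
((564.0196533203125, 103.4277572631836), (56.38379669189453, 180.53250122070312), 83.82962036132812) ((563.5768432617188, 101.44032287597656), (51.27613830566406, 172.85671997070312), 83.70924377441406)
[ 0.54004503 -0.04271001  0.1       ]
353 1114
[ 0.54503315 -0.02323186  0.03181245] 0.7582191780821917
[ 0.59521912 -0.05581337 -0.14313961] 0.2931803696622052
[ 0.56529366 -0.04473547 -0.03653659] 1.110937972332983
[ 0.55790198 -0.04081719 -0.04684987  0.07516478] 1.1032568240685396
[[ 0.69596003  0.26151538  0.02      ]
 [ 0.64368034 -0.23105224  0.02      ]
 [ 0.40989953 -0.2040375   0.02      ]
 [ 0.46060914  0.28836704  0.02      ]]
```

View pics/3.png

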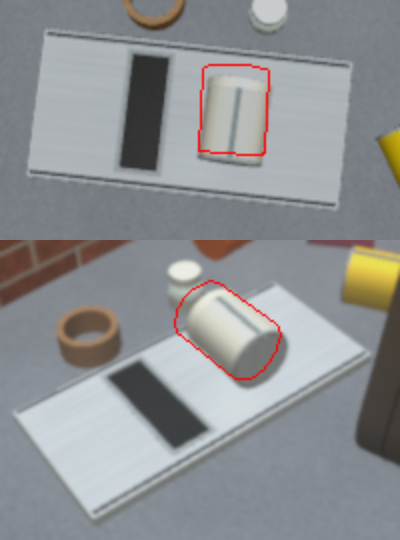

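The crop shows that I have the right tin, but the colour mask is poor and the red outline is off. I'll fit to polygons read by hand from the crop instead.

```bash
python3 - <<'E'
from h import *
import pickle
o=pickle.load(open("a.pkl","rb"));t,s=o["top"],o["side"]
def mk(p,x0,y0,oy=0):
    p=(np.array(p,float)-[0,oy])/2+[x0-.25,y0-.25]; m=np.zeros((384,512),np.uint8)
    cv2.fillPoly(m,[np.round(p*16).astype(np.int32)],1,shift=4); return m
mt=mk([(207,76),(238,72),(269,79),(265,150),(261,166),(230,163),(198,157),(203,110)],140,120)
ms=mk([(190,315),(197,297),(210,286),(228,283),(279,326),(282,345),(272,364),(253,379),(237,378),(189,328)],140,130,240)
for v in([(t,mt)],[(s,ms)],[(t,mt),(s,ms)]):
    r=fit(v,[.55,-.04,-.1]);print(r.x,r.fun)
r4=fit([(t,mt),(s,ms)],[.55,-.04,-.1,.07]);print(r4.x,r4.fun)
w=np.array([.564,.1025]);yw=-.109
e=np.array([np.cos(yw),np.sin(yw)]);n=np.array([-e[1],e[0]])
d=r.x[:2]-w;print("tin in window",d@e,d@n)
c=[]
for d,b in((t,(140,120,340,240)),(s,(140,130,340,280))):
    im=cv2.resize(d["img"][b[1]:b[3],b[0]:b[2],::-1],None,fx=3,fy=3,interpolation=cv2.INTER_CUBIC)
    cv2.polylines(im,[((cv2.convexHull(proj(d,cyl(*r.x)).astype(np.float32))-b[:2]+.5)*3).astype(int)],1,(0,0,255),1)
    c.append(im)
cv2.imwrite("pics/4.png",cv2.resize(np.vstack(c),None,fx=.74,fy=.74))
E
```

```text
[ 0.54534952 -0.03893731 -0.07968257] 0.038127090301003363
[ 0.55642632 -0.05109501 -0.1553179 ] 0.07777777777777772
[ 0.54753263 -0.04235613 -0.13244099] 0.25479145203610065
[ 0.54607749 -0.04017416 -0.11606932  0.08313526] 0.17851246621066197
tin in window -0.0006115718966819943 -0.14578785720963328
```

View pics/4.png

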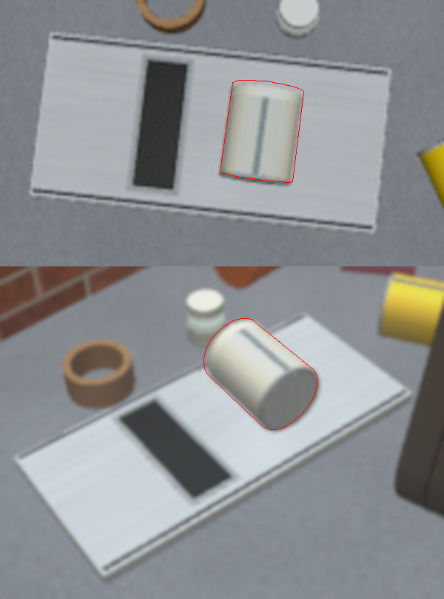

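The outline now matches the tin in both views. The estimates:

| Item | Position (m) | Yaw (rad) |
|---|---|---|
| Tin centre | (0.5465, -0.041) | about -0.10 |
| Window middle | (0.564, 0.1025) | -0.109 |

The tin has to roll about 145 mm along (0.109, 0.994). I'll set the jaws open along the tin's axis, so that tool x becomes the rolling direction.

play_rows([
  {"grip":0.8,"rz":-10,"z":-4},
  {"grip":0.8,"rz":-10,"z":-4},
  {"grip":0.8,"rz":-10,"z":-4},
  {"grip":0.8,"rz":-10,"z":-4},
  {"grip":0.8,"rz":-10,"z":-4},
  {"grip":0.8,"rz":-10},
  {"grip":0.8,"rz":-4},
  {"grip":0.8},
], squeeze=30)

```text
$.plan[0]: bad value
```

play_rows([
  {"grip":0.8,"x":51,"y":21},
  {"grip":0.8,"x":51,"y":21},
  {"grip":0.8,"x":51,"y":21},
  {"grip":0.8,"x":51,"y":21},
  {"grip":0.8,"x":51,"y":21},
  {"grip":0.8,"x":51,"y":21},
  {"grip":0.8,"x":51,"y":21},
  {"grip":0.8,"x":51,"y":21},
  {"grip":0.8,"x":51,"y":21},
])

```text
$.plan[0]: bad value
```

```bash
cat >> h.py <<'E'
W=np.array([.564,.1025]);YW=-.109
EX=np.array([np.cos(YW),np.sin(YW)]);NY=np.array([-EX[1],EX[0]])
def rel(p): d=np.array(p)[:2]-W; return np.round([d@EX*1000,d@NY*1000],1)
def st():
    s=readout.get_state(); R=cv2.Rodrigues(s["ee_rot"])[0]
    print("t",s["time_s"],"pos",s["ee_pos"].round(4),"in window mm",rel(s["ee_pos"]),"yaw of y",round(float(np.arctan2(R[1,1],R[0,1])),4),"tilt",R[:,2].round(3),"F",s["contact_force"].round(2),"w",round(s["width"],3))
E
python3 -c "from h import *;st()"
```

```text
t 0.1 pos [ 0.2274 -0.6349  0.2301] in window mm [-254.4 -769.6] yaw of y -1.227 tilt [-0.     0.002 -1.   ] F [ 0.41  0.72 -0.17] w 0.998
```

play_rows([
  {"grip":0.8,"x":0,"y":0,"z":-4,"rx":0,"ry":0,"rz":-10},
  {"grip":0.8,"x":0,"y":0,"z":-4,"rx":0,"ry":0,"rz":-10},
  {"grip":0.8,"x":0,"y":0,"z":-4,"rx":0,"ry":0,"rz":-10},
  {"grip":0.8,"x":0,"y":0,"z":-4,"rx":0,"ry":0,"rz":-10},
  {"grip":0.8,"x":0,"y":0,"z":-4,"rx":0,"ry":0,"rz":-10},
  {"grip":0.8,"x":0,"y":0,"z":0,"rx":0,"ry":0,"rz":-10},
  {"grip":0.8,"x":0,"y":0,"z":0,"rx":0,"ry":0,"rz":-4},
  {"grip":0.8,"x":0,"y":0,"z":0,"rx":0,"ry":0,"rz":0},
], squeeze=30)

```text
time_s: 1.1
ee_pos: [0.2269, -0.632, 0.2438]
ee_rot: [-2.293, -2.131, -0.011]
contact_force: [-0.4, -0.6, 0.1]
width: 0.8
```

play_rows([
  {"grip":0.8,"x":51,"y":21,"z":0,"rx":0,"ry":0,"rz":0},
  {"grip":0.8,"x":51,"y":21,"z":0,"rx":0,"ry":0,"rz":0},
  {"grip":0.8,"x":51,"y":21,"z":0,"rx":0,"ry":0,"rz":0},
  {"grip":0.8,"x":51,"y":21,"z":0,"rx":0,"ry":0,"rz":0},
  {"grip":0.8,"x":51,"y":21,"z":0,"rx":0,"ry":0,"rz":0},
  {"grip":0.8,"x":51,"y":21,"z":0,"rx":0,"ry":0,"rz":0},
  {"grip":0.8,"x":51,"y":21,"z":0,"rx":0,"ry":0,"rz":0},
  {"grip":0.8,"x":51,"y":21,"z":0,"rx":0,"ry":0,"rz":0},
  {"grip":0.8,"x":51,"y":21,"z":0,"rx":0,"ry":0,"rz":0},
])

```text
time_s: 2.22
ee_pos: [0.456, -0.1785, 0.2469]
ee_rot: [-2.314, -2.104, -0.015]
contact_force: [2.0, 0.0, 0.3]
width: 0.798
```

```bash
python3 -c "from h import *;st()"
```

```text
t 2.225 pos [ 0.456  -0.1785  0.2469] in window mm [ -76.8 -291. ] yaw of y -0.095 tilt [-0.002  0.017 -1.   ] F [2.03 0.03 0.32] w 0.798
```

play_rows([
  {"grip":0.8,"x":40,"y":23,"z":0,"rx":0,"ry":-1,"rz":0.8},
  {"grip":0.8,"x":40,"y":23,"z":0,"rx":0,"ry":0,"rz":0},
  {"grip":0.8,"x":40,"y":23,"z":0,"rx":0,"ry":0,"rz":0},
  {"grip":0.8,"x":12,"y":6,"z":0,"rx":0,"ry":0,"rz":0},
  {"grip":0.8,"x":0,"y":0,"z":0,"rx":0,"ry":0,"rz":0},
])

```text
time_s: 2.85
ee_pos: [0.5467, -0.0474, 0.2465]
ee_rot: [-2.339, -2.095, 0.007]
contact_force: [-0.1, -0.3, -0.5]
width: 0.801
```

```bash
cat >> h.py <<'E'
def wrist():
    s=readout.get_state(); d=imaging.get_image("wrist")
    T=np.eye(4);T[:3,:3]=cv2.Rodrigues(s["ee_rot"])[0];T[:3,3]=s["ee_pos"]
    M=np.linalg.inv(T@np.array(d["hand_eye"])); d["rvec"]=cv2.Rodrigues(M[:3,:3])[0]; d["tvec"]=M[:3,3]; return d
def overlay(d,p,w,name):
    im=cv2.resize(d["img"][...,::-1],None,fx=1.5,fy=1.5)
    L=lambda P,c,cl:cv2.polylines(im,[np.round((proj(d,P)+.5)*1.5).astype(int)],cl,c,1)
    C=cyl(*p); h=cv2.convexHull(proj(d,C).astype(np.float32)); cv2.polylines(im,[np.round((h+.5)*1.5).astype(int)],1,(0,0,255),1)
    a=p[2];e=np.array([np.cos(a),np.sin(a)])*.0625
    L([[p[0]-e[0],p[1]-e[1],.12],[p[0]+e[0],p[1]+e[1],.12]],(0,255,0),0)
    L([list(W+i*.092*EX+j*.03*NY)+[.02] for i,j in((1,1),(1,-1),(-1,-1),(-1,1))],(255,0,0),1)
    cv2.imwrite(name,im)
E
python3 - <<'E'
from h import *
st(); d=wrist(); overlay(d,[.5465,-.041,-.1],None,"pics/5.png")
E
```

```text
t 2.85 pos [ 0.5467 -0.0474  0.2465] in window mm [  -0.9 -150.9] yaw of y -0.1097 tilt [-0.004 -0.002 -1.   ] F [-0.1  -0.3  -0.48] w 0.801
```

View pics/5.png

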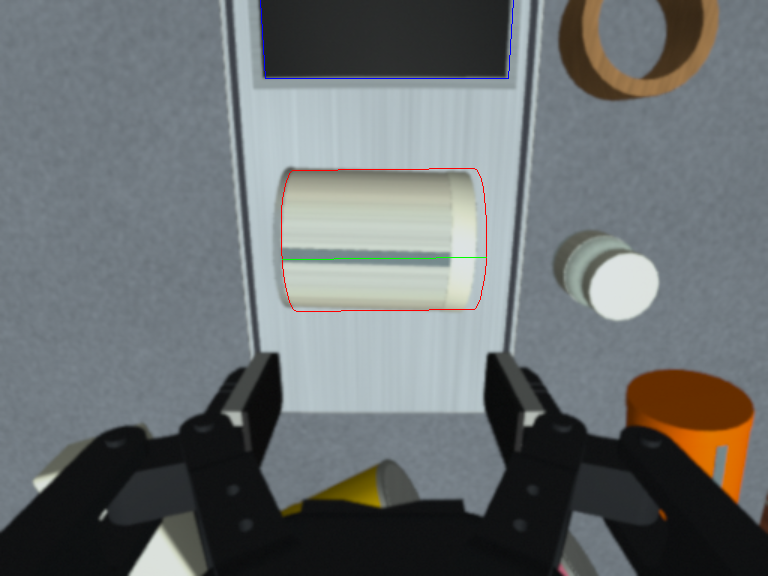

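The wrist view confirms the estimate. The tin is at about (-6, -144) mm in the window frame, with its outline 4–5 mm off along the axis. The window outline matches too. I'm going down and feeling for contact.

play_rows([
  {"grip":0.8,"x":-4,"y":-5,"z":40,"rx":0,"ry":0,"rz":0},
  {"grip":0.8,"x":0,"y":0,"z":40,"rx":0,"ry":0,"rz":0},
  {"grip":0.8,"x":0,"y":0,"z":24,"rx":0,"ry":0,"rz":0},
  {"grip":0.8,"x":0,"y":0,"z":0,"rx":0,"ry":0,"rz":0},
])

```text
time_s: 3.4
ee_pos: [0.5388, -0.0574, 0.1412]
ee_rot: [2.349, 2.084, -0.008]
contact_force: [0.4, 1.4, -0.3]
width: 0.799
```

```bash
python3 -c "from h import *;st()"
```

```text
t 3.4 pos [ 0.5388 -0.0574  0.1412] in window mm [  -7.7 -161.7] yaw of y -0.1192 tilt [-0.003 -0.004 -1.   ] F [ 0.43  1.44 -0.32] w 0.799
```

play_rows([
  {"grip":0.8,"x":8,"y":1,"z":4,"rx":0,"ry":0,"rz":-0.5},
  {"grip":0.8,"x":0,"y":0,"z":5,"rx":0,"ry":0,"rz":0},
  {"grip":0.8,"x":0,"y":0,"z":5,"rx":0,"ry":0,"rz":0},
  {"grip":0.8,"x":0,"y":0,"z":4,"rx":0,"ry":0,"rz":0},
])

```text
time_s: 3.9
ee_pos: [0.543, -0.051, 0.1267]
ee_rot: [2.336, 2.089, -0.002]
contact_force: [-0.7, -0.6, -0.1]
width: 0.798
```

play_rows([
  {"grip":0.8,"x":0,"y":0,"z":2,"rx":0,"ry":0,"rz":0},
  {"grip":0.8,"x":0,"y":0,"z":2,"rx":0,"ry":0,"rz":0},
])

```text
time_s: 4.15
ee_pos: [0.5432, -0.051, 0.1226]
ee_rot: [2.336, 2.089, -0.001]
contact_force: [-0.4, 0.3, 0.2]
width: 0.8
```

```bash
python3 -c "from h import *;st()"
```

```text
t 4.15 pos [ 0.5432 -0.051   0.1226] in window mm [  -4.  -154.9] yaw of y -0.1116 tilt [ 0.005 -0.007 -1.   ] F [-0.35  0.35  0.19] w 0.8
```

play_rows([
  {"grip":0.8,"x":0,"y":0,"z":2,"rx":0,"ry":0,"rz":0},
  {"grip":0.8,"x":0,"y":0,"z":2,"rx":0,"ry":0,"rz":0},
])

```text
time_s: 4.4
ee_pos: [0.5432, -0.051, 0.1183]
ee_rot: [2.336, 2.089, -0.001]
contact_force: [0.0, 0.6, 0.6]
width: 0.799
```

play_rows([
  {"grip":0.8,"x":0,"y":0,"z":1.5,"rx":0,"ry":0,"rz":0},
  {"grip":0.8,"x":0,"y":0,"z":1.5,"rx":0,"ry":0,"rz":0},
])

```text
time_s: 4.65
ee_pos: [0.5432, -0.051, 0.1151]
ee_rot: [2.336, 2.089, -0.002]
contact_force: [-0.0, -0.2, -0.0]
width: 0.801
```

play_rows([
  {"grip":0.8,"x":0,"y":0,"z":1.5,"rx":0,"ry":0,"rz":0},
])

```text
time_s: 4.78
ee_pos: [0.5433, -0.0511, 0.1135]
ee_rot: [2.336, 2.089, -0.001]
contact_force: [0.0, 0.4, 0.9]
width: 0.799
```

play_rows([
  {"grip":0.8,"x":0,"y":0,"z":1,"rx":0,"ry":0,"rz":0},
])

```text
time_s: 4.9
ee_pos: [0.5433, -0.0511, 0.1127]
ee_rot: [2.336, 2.089, -0.002]
contact_force: [-0.9, -0.3, 4.0]
width: 0.8
```

play_rows([
  {"grip":0.8,"x":0,"y":0,"z":1,"rx":0,"ry":0,"rz":0},
])

```text
time_s: 5.03
ee_pos: [0.5433, -0.0512, 0.1126]
ee_rot: [2.336, 2.089, -0.003]
contact_force: [-1.9, 0.8, 7.0]
width: 0.8
```

play_rows([
  {"grip":0.8,"x":0,"y":0,"z":1,"rx":0,"ry":0,"rz":0},
])

```text
time_s: 5.15
ee_pos: [0.5434, -0.0513, 0.1126]
ee_rot: [2.336, 2.09, -0.004]
contact_force: [-2.6, 0.4, 6.1]
width: 0.803
```

Contact is at TCP z = 0.1127, with about 6 N. I'll try a small roll first.

play_rows([
  {"grip":0.8,"x":3,"y":0,"z":1,"rx":0,"ry":0,"rz":0},
  {"grip":0.8,"x":5,"y":0,"z":1,"rx":0,"ry":0,"rz":0},
  {"grip":0.8,"x":5,"y":0,"z":1,"rx":0,"ry":0,"rz":0},
  {"grip":0.8,"x":5,"y":0,"z":1,"rx":0,"ry":0,"rz":0},
])

```text
time_s: 5.65
ee_pos: [0.5456, -0.0337, 0.1128]
ee_rot: [2.336, 2.09, -0.007]
contact_force: [-2.0, 0.4, 5.3]
width: 0.801
```

```bash
python3 - <<'E'
from h import *
st(); d=wrist(); overlay(d,[.542+.001,-.041+.009,-.115],None,"pics/6.png")
E
```

```text
t 5.65 pos [ 0.5456 -0.0337  0.1128] in window mm [  -3.4 -137.4] yaw of y -0.111 tilt [ 0.001 -0.008 -1.   ] F [-1.96  0.38  5.29] w 0.801
```

View pics/6.png

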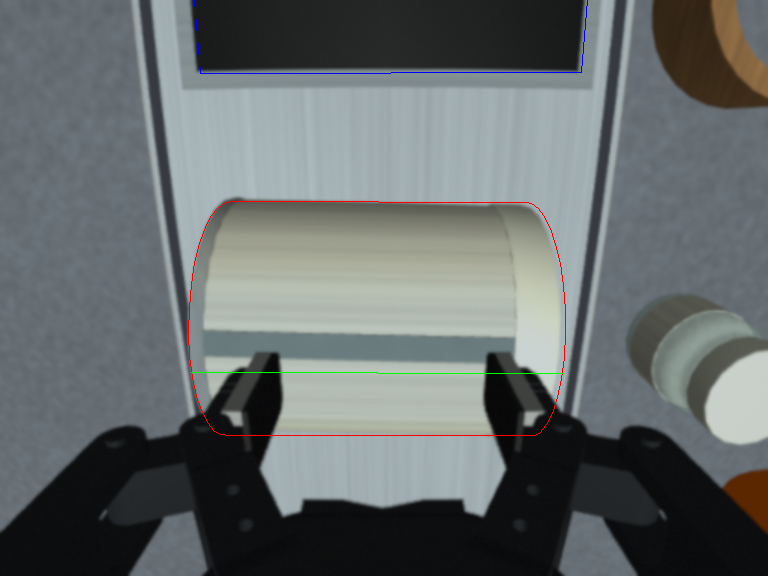

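The tin is rolling: the seam moved forward and the predicted outline matches. I'll continue the stroke, stop, and lift off.

play_rows([
  {"grip":0.8,"x":4,"y":0,"z":1,"rx":0,"ry":0,"rz":0},
  {"grip":0.8,"x":5,"y":0,"z":1,"rx":0,"ry":0,"rz":0},
  {"grip":0.8,"x":5,"y":0,"z":1,"rx":0,"ry":0,"rz":0},
  {"grip":0.8,"x":5,"y":0,"z":1,"rx":0,"ry":0,"rz":0},
  {"grip":0.8,"x":5,"y":0,"z":1,"rx":0,"ry":0,"rz":0},
  {"grip":0.8,"x":5,"y":0,"z":1,"rx":0,"ry":0,"rz":0},
  {"grip":0.8,"x":4,"y":0,"z":1,"rx":0,"ry":0,"rz":0},
  {"grip":0.8,"x":2,"y":0,"z":1,"rx":0,"ry":0,"rz":0},
  {"grip":0.8,"x":0,"y":0,"z":0.5,"rx":0,"ry":0,"rz":0},
  {"grip":0.8,"x":0,"y":0,"z":0,"rx":0,"ry":0,"rz":0},
])

```text
time_s: 6.95
ee_pos: [0.5508, 0.0033, 0.1118]
ee_rot: [2.336, 2.092, -0.007]
contact_force: [-1.1, 1.3, 3.3]
width: 0.8
```

```bash
python3 -c "from h import *;st()"
```

```text
t 6.95 pos [0.5508 0.0033 0.1118] in window mm [  -2.3 -100. ] yaw of y -0.1102 tilt [ 0.    -0.008 -1.   ] F [-1.12  1.32  3.26] w 0.8
```

play_rows([
  {"grip":0.8,"x":0,"y":0,"z":-3,"rx":0,"ry":0,"rz":0},
  {"grip":0.8,"x":0,"y":0,"z":-12,"rx":0,"ry":0,"rz":0},
  {"grip":0.8,"x":-20,"y":0,"z":0,"rx":0,"ry":0,"rz":0},
  {"grip":0.8,"x":-12,"y":0,"z":0,"rx":0,"ry":0,"rz":0},
  {"grip":0.8,"x":0,"y":0,"z":0,"rx":0,"ry":0,"rz":0},
])

```text
time_s: 7.58
ee_pos: [0.5472, -0.0315, 0.1269]
ee_rot: [2.336, 2.09, -0.007]
contact_force: [-0.7, 0.3, 0.9]
width: 0.802
```

```bash
cat >> h.py <<'E'
def seam_edge(d,px=0):
    "far silhouette and axis position of the tin in the window frame by projecting: fit offset along NY with edge strength"
E
python3 - <<'E'
from h import *
st(); d=wrist(); p=W-.005*EX-.118*NY; overlay(d,[p[0],p[1],-.115],None,"pics/7.png")
E
```

```text
t 7.575 pos [ 0.5472 -0.0315  0.1269] in window mm [  -2.1 -135. ] yaw of y -0.111 tilt [ 0.002 -0.009 -1.   ] F [-0.7   0.27  0.87] w 0.802
```

View pics/7.png

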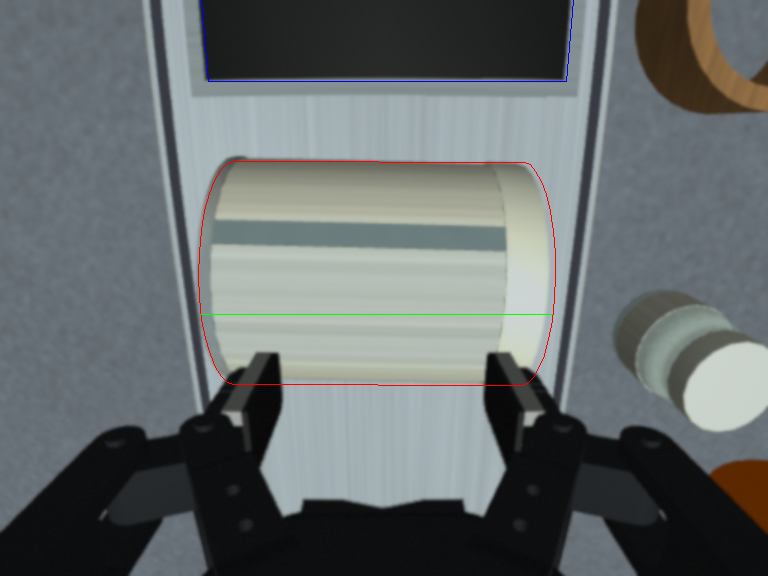

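The tin is at about -117.5 mm, still aligned. Next stroke.

play_rows([
  {"grip":0.8,"x":3,"y":0,"z":8,"rx":0,"ry":0,"rz":0},
  {"grip":0.8,"x":0,"y":0,"z":4,"rx":0,"ry":0,"rz":0},
  {"grip":0.8,"x":0,"y":0,"z":1,"rx":0,"ry":0,"rz":0},
  {"grip":0.8,"x":0,"y":0,"z":1,"rx":0,"ry":0,"rz":0},
  {"grip":0.8,"x":0,"y":0,"z":1,"rx":0,"ry":0,"rz":0},
])

```text
time_s: 8.25
ee_pos: [0.5474, -0.0274, 0.1122]
ee_rot: [2.335, 2.093, -0.009]
contact_force: [-3.4, 0.5, 6.8]
width: 0.803
```

```bash
python3 -c "from h import *;st()"
```

```text
t 8.25 pos [ 0.5474 -0.0274  0.1122] in window mm [  -2.4 -131. ] yaw of y -0.1093 tilt [-0.    -0.008 -1.   ] F [-3.44  0.47  6.83] w 0.803
```

play_rows([
  {"grip":0.8,"x":4,"y":0,"z":1,"rx":0,"ry":0,"rz":0},
  {"grip":0.8,"x":6,"y":0,"z":1,"rx":0,"ry":0,"rz":0},
  {"grip":0.8,"x":6,"y":0,"z":1,"rx":0,"ry":0,"rz":0},
  {"grip":0.8,"x":6,"y":0,"z":1,"rx":0,"ry":0,"rz":0},
  {"grip":0.8,"x":6,"y":0,"z":1,"rx":0,"ry":0,"rz":0},
  {"grip":0.8,"x":6,"y":0,"z":1,"rx":0,"ry":0,"rz":0},
  {"grip":0.8,"x":6,"y":0,"z":1,"rx":0,"ry":0,"rz":0},
  {"grip":0.8,"x":6,"y":0,"z":1,"rx":0,"ry":0,"rz":0},
  {"grip":0.8,"x":6,"y":0,"z":1,"rx":0,"ry":0,"rz":0},
  {"grip":0.8,"x":4,"y":0,"z":1,"rx":0,"ry":0,"rz":0},
])

```text
time_s: 9.5
ee_pos: [0.5554, 0.0315, 0.1118]
ee_rot: [2.334, 2.094, -0.01]
contact_force: [-1.6, 1.2, 5.7]
width: 0.8
```

play_rows([
  {"grip":0.8,"x":2,"y":0,"z":1,"rx":0,"ry":0,"rz":0},
  {"grip":0.8,"x":0,"y":0,"z":0.5,"rx":0,"ry":0,"rz":0},
  {"grip":0.8,"x":0,"y":0,"z":0,"rx":0,"ry":0,"rz":0},
])

```text
time_s: 9.88
ee_pos: [0.5558, 0.0348, 0.1117]
ee_rot: [2.333, 2.096, -0.009]
contact_force: [-1.4, 0.9, 2.3]
width: 0.802
```

```bash
python3 -c "from h import *;st()"
```

```text
t 9.875 pos [0.5558 0.0348 0.1117] in window mm [ -0.8 -68.1] yaw of y -0.1071 tilt [-0.001 -0.008 -1.   ] F [-1.44  0.92  2.33] w 0.802
```

play_rows([
  {"grip":0.8,"x":0,"y":0,"z":-3,"rx":0,"ry":0,"rz":0},
  {"grip":0.8,"x":0,"y":0,"z":-12,"rx":0,"ry":0,"rz":0},
  {"grip":0.8,"x":-20,"y":-2,"z":0,"rx":0,"ry":0,"rz":0},
  {"grip":0.8,"x":-10,"y":0,"z":0,"rx":0,"ry":0.4,"rz":0},
  {"grip":0.8,"x":0,"y":0,"z":0,"rx":0,"ry":0,"rz":0},
  {"grip":0.8,"x":0,"y":0,"z":8,"rx":0,"ry":0,"rz":0},
  {"grip":0.8,"x":0,"y":0,"z":4,"rx":0,"ry":0,"rz":0},
  {"grip":0.8,"x":0,"y":0,"z":1,"rx":0,"ry":0,"rz":0},
  {"grip":0.8,"x":0,"y":0,"z":1,"rx":0,"ry":0,"rz":0},
  {"grip":0.8,"x":0,"y":0,"z":1,"rx":0,"ry":0,"rz":0},
])

```text
time_s: 11.12
ee_pos: [0.5502, 0.0027, 0.112]
ee_rot: [2.337, 2.099, -0.002]
contact_force: [-3.5, 0.3, 6.6]
width: 0.803
```

```bash
python3 -c "from h import *;st()"
```

```text
t 11.125 pos [0.5502 0.0027 0.112 ] in window mm [  -2.9 -100.7] yaw of y -0.107 tilt [-0.001 -0.001 -1.   ] F [-3.53  0.29  6.55] w 0.803
```

play_rows([
  {"grip":0.8,"x":4,"y":0,"z":1,"rx":0,"ry":0,"rz":0},
  {"grip":0.8,"x":6,"y":0,"z":1,"rx":0,"ry":0,"rz":0},
  {"grip":0.8,"x":6,"y":0,"z":1,"rx":0,"ry":0,"rz":0},
  {"grip":0.8,"x":6,"y":0,"z":1,"rx":0,"ry":0,"rz":0},
  {"grip":0.8,"x":6,"y":0,"z":1,"rx":0,"ry":0,"rz":0},
  {"grip":0.8,"x":6,"y":0,"z":1,"rx":0,"ry":0,"rz":0},
  {"grip":0.8,"x":6,"y":0,"z":1,"rx":0,"ry":0,"rz":0},
  {"grip":0.8,"x":6,"y":0,"z":1,"rx":0,"ry":0,"rz":0},
  {"grip":0.8,"x":6,"y":0,"z":1,"rx":0,"ry":0,"rz":0},
  {"grip":0.8,"x":4,"y":0,"z":1,"rx":0,"ry":0,"rz":0},
])

```text
time_s: 12.38
ee_pos: [0.5583, 0.0628, 0.1121]
ee_rot: [2.335, 2.101, -0.0]
contact_force: [-2.2, 0.6, 5.0]
width: 0.801
```

play_rows([
  {"grip":0.8,"x":2,"y":0,"z":1,"rx":0,"ry":0,"rz":0},
  {"grip":0.8,"x":0,"y":0,"z":0.5,"rx":0,"ry":0,"rz":0},
  {"grip":0.8,"x":0,"y":0,"z":0,"rx":0,"ry":0,"rz":0},
])

```text
time_s: 12.75
ee_pos: [0.5587, 0.0663, 0.112]
ee_rot: [-2.334, -2.103, -0.0]
contact_force: [-2.2, 0.7, 3.2]
width: 0.801
```

```bash
python3 -c "from h import *;st()"
```

```text
t 12.75 pos [0.5587 0.0663 0.112 ] in window mm [ -1.3 -36.6] yaw of y -0.1041 tilt [-0.  0. -1.] F [-2.22  0.66  3.17] w 0.801
```

play_rows([
  {"grip":0.8,"x":0,"y":0,"z":-3,"rx":0,"ry":0,"rz":0},
  {"grip":0.8,"x":0,"y":0,"z":-12,"rx":0,"ry":0,"rz":0},
  {"grip":0.8,"x":-20,"y":0,"z":0,"rx":0,"ry":0,"rz":0},
  {"grip":0.8,"x":-10,"y":0,"z":0,"rx":0,"ry":0,"rz":0},
  {"grip":0.8,"x":0,"y":0,"z":0,"rx":0,"ry":0,"rz":0},
])

```text
time_s: 13.38
ee_pos: [0.5552, 0.0336, 0.1264]
ee_rot: [2.334, 2.102, -0.0]
contact_force: [-0.3, 0.5, -0.5]
width: 0.804
```

```bash
python3 - <<'E'
from h import *
st(); d=wrist(); p=W-.005*EX-.055*NY; overlay(d,[p[0],p[1],-.12],None,"pics/8.png")
E
```

```text
t 13.375 pos [0.5552 0.0336 0.1264] in window mm [ -1.2 -69.5] yaw of y -0.1045 tilt [ 0.    -0.001 -1.   ] F [-0.31  0.46 -0.51] w 0.804
```

View pics/8.png

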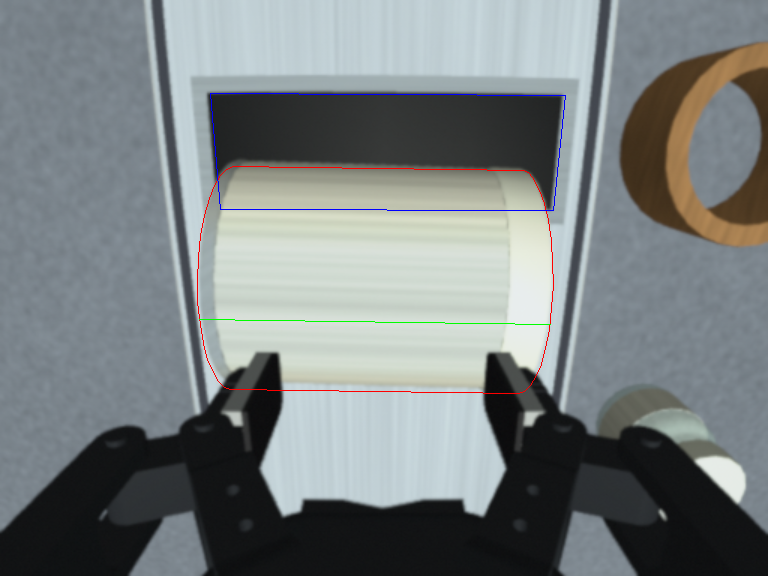

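The tin is at about -53.5 mm and parallel to the window. Two more strokes of about 53 mm.

play_rows([
  {"grip":0.8,"x":0,"y":-1,"z":8,"rx":0,"ry":0,"rz":0},
  {"grip":0.8,"x":0,"y":0,"z":4,"rx":0,"ry":0,"rz":0},
  {"grip":0.8,"x":0,"y":0,"z":1,"rx":0,"ry":0,"rz":0},
  {"grip":0.8,"x":0,"y":0,"z":1,"rx":0,"ry":0,"rz":0},
  {"grip":0.8,"x":0,"y":0,"z":1,"rx":0,"ry":0,"rz":0},
])

```text
time_s: 14.05
ee_pos: [0.5543, 0.0346, 0.112]
ee_rot: [-2.333, -2.104, 0.001]
contact_force: [-3.7, -0.6, 5.2]
width: 0.799
```

```bash
python3 -c "from h import *;st()"
```

```text
t 14.05 pos [0.5543 0.0346 0.112 ] in window mm [ -2.3 -68.6] yaw of y -0.103 tilt [-0.001 -0.    -1.   ] F [-3.73 -0.64  5.25] w 0.799
```

play_rows([
  {"grip":0.8,"x":4,"y":0,"z":1,"rx":0,"ry":0,"rz":0},
  {"grip":0.8,"x":6,"y":0,"z":1,"rx":0,"ry":0,"rz":0},
  {"grip":0.8,"x":6,"y":0,"z":1,"rx":0,"ry":0,"rz":0},
  {"grip":0.8,"x":6,"y":0,"z":1,"rx":0,"ry":0,"rz":0},
  {"grip":0.8,"x":6,"y":0,"z":1,"rx":0,"ry":0,"rz":0},
  {"grip":0.8,"x":6,"y":0,"z":1,"rx":0,"ry":0,"rz":0},
  {"grip":0.8,"x":6,"y":0,"z":1,"rx":0,"ry":0,"rz":0},
  {"grip":0.8,"x":6,"y":0,"z":1,"rx":0,"ry":0,"rz":0},
  {"grip":0.8,"x":3,"y":0,"z":1,"rx":0,"ry":0,"rz":0},
  {"grip":0.8,"x":1,"y":0,"z":1,"rx":0,"ry":0,"rz":0},
])

```text
time_s: 15.3
ee_pos: [0.5616, 0.0886, 0.1124]
ee_rot: [-2.331, -2.105, -0.001]
contact_force: [-2.1, 0.4, 5.7]
width: 0.8
```

play_rows([
  {"grip":0.8,"x":0,"y":0,"z":0.5,"rx":0,"ry":0,"rz":0},
  {"grip":0.8,"x":0,"y":0,"z":0,"rx":0,"ry":0,"rz":0},
])

```text
time_s: 15.55
ee_pos: [0.5616, 0.0891, 0.1125]
ee_rot: [-2.33, -2.106, -0.001]
contact_force: [-2.2, 0.2, 2.8]
width: 0.801
```

```bash
python3 -c "from h import *;st()"
```

```text
t 15.55 pos [0.5616 0.0891 0.1125] in window mm [ -1.  -13.6] yaw of y -0.1009 tilt [-0.     0.001 -1.   ] F [-2.23  0.17  2.85] w 0.801
```

play_rows([
  {"grip":0.8,"x":0,"y":0,"z":-3,"rx":0,"ry":0,"rz":0},
  {"grip":0.8,"x":0,"y":0,"z":-12,"rx":0,"ry":0,"rz":0},
  {"grip":0.8,"x":-18,"y":-1,"z":0,"rx":0,"ry":0,"rz":0.4},
  {"grip":0.8,"x":-6,"y":0,"z":0,"rx":0,"ry":0,"rz":0},
  {"grip":0.8,"x":0,"y":0,"z":0,"rx":0,"ry":0,"rz":0},
  {"grip":0.8,"x":0,"y":0,"z":8,"rx":0,"ry":0,"rz":0},
  {"grip":0.8,"x":0,"y":0,"z":4,"rx":0,"ry":0,"rz":0},
  {"grip":0.8,"x":0,"y":0,"z":1,"rx":0,"ry":0,"rz":0},
  {"grip":0.8,"x":0,"y":0,"z":1,"rx":0,"ry":0,"rz":0},
  {"grip":0.8,"x":0,"y":0,"z":1,"rx":0,"ry":0,"rz":0},
])

```text
time_s: 16.8
ee_pos: [0.5576, 0.0632, 0.1121]
ee_rot: [-2.338, -2.097, 0.001]
contact_force: [-2.5, 0.3, 5.4]
width: 0.801
```

```bash
python3 -c "from h import *;st()"
```

```text
t 16.8 pos [0.5576 0.0632 0.1121] in window mm [ -2.  -39.8] yaw of y -0.1085 tilt [-0.001  0.001 -1.   ] F [-2.52  0.31  5.43] w 0.801
```

play_rows([
  {"grip":0.8,"x":4,"y":0,"z":1,"rx":0,"ry":0,"rz":0},
  {"grip":0.8,"x":6,"y":0,"z":1,"rx":0,"ry":0,"rz":0},
  {"grip":0.8,"x":6,"y":0,"z":1,"rx":0,"ry":0,"rz":0},
  {"grip":0.8,"x":6,"y":0,"z":1,"rx":0,"ry":0,"rz":0},
  {"grip":0.8,"x":6,"y":0,"z":1,"rx":0,"ry":0,"rz":0},
  {"grip":0.8,"x":6,"y":0,"z":1,"rx":0,"ry":0,"rz":0},
  {"grip":0.8,"x":6,"y":0,"z":1,"rx":0,"ry":0,"rz":0},
  {"grip":0.8,"x":4,"y":0,"z":1,"rx":0,"ry":0,"rz":0},
  {"grip":0.8,"x":3,"y":0,"z":1,"rx":0,"ry":0,"rz":0},
  {"grip":0.8,"x":1,"y":0,"z":1,"rx":0,"ry":0,"rz":0},
])

```text
time_s: 18.05
ee_pos: [0.5648, 0.1157, 0.1124]
ee_rot: [-2.336, -2.098, -0.003]
contact_force: [-2.2, 0.7, 4.6]
width: 0.798
```

play_rows([
  {"grip":0.8,"x":0,"y":0,"z":1,"rx":0,"ry":0,"rz":0},
  {"grip":0.8,"x":0,"y":0,"z":0.5,"rx":0,"ry":0,"rz":0},
  {"grip":0.8,"x":0,"y":0,"z":0,"rx":0,"ry":0,"rz":0},
])

```text
time_s: 18.42
ee_pos: [0.5649, 0.1169, 0.1125]
ee_rot: [-2.334, -2.098, -0.003]
contact_force: [-1.2, 0.7, 1.9]
width: 0.8
```

```bash
python3 -c "from h import *;st()"
```

```text
t 18.425 pos [0.5649 0.1169 0.1125] in window mm [-0.7 14.4] yaw of y -0.1066 tilt [-0.001  0.004 -1.   ] F [-1.19  0.66  1.91] w 0.8
```

By dead reckoning the tin is now at about +1 mm. I'll lift off, back away, and check from the wrist and the fixed cameras.

play_rows([
  {"grip":0.8,"x":0,"y":0,"z":-2,"rx":0,"ry":0,"rz":0},
  {"grip":0.8,"x":0,"y":0,"z":-10,"rx":0,"ry":0,"rz":0},
  {"grip":0.8,"x":0,"y":0,"z":-30,"rx":0,"ry":0,"rz":0},
  {"grip":0.8,"x":-10,"y":0,"z":-40,"rx":0,"ry":0,"rz":0},
  {"grip":0.8,"x":-15,"y":0,"z":-40,"rx":0,"ry":0,"rz":0},
  {"grip":0.8,"x":0,"y":0,"z":0,"rx":0,"ry":0,"rz":0},
  {"grip":0.8,"x":0,"y":0,"z":0,"rx":0,"ry":0,"rz":0},
])

```text
time_s: 19.3
ee_pos: [0.562, 0.0906, 0.2369]
ee_rot: [-2.335, -2.099, -0.002]
contact_force: [0.2, -0.1, 0.5]
width: 0.8
```

```bash
python3 - <<'E'
from h import *
st(); d=wrist(); p=W-.005*EX+.001*NY; q=[p[0],p[1],-.12]
overlay(d,q,None,"pics/w.png"); overlay(grab("side"),q,None,"pics/s.png")
a=cv2.imread("pics/w.png");b=cv2.imread("pics/s.png")
cv2.imwrite("pics/9.png",np.hstack([cv2.resize(a[60:560,100:660],(440,393)),cv2.resize(b[160:460,180:540],(360,300))[:,:].copy() if 0 else cv2.copyMakeBorder(cv2.resize(b[160:420,200:440],(360,390)),0,3,0,0,0)]))
E
```

```text
t 19.3 pos [0.562  0.0906 0.2369] in window mm [ -0.7 -12.1] yaw of y -0.1065 tilt [-0.     0.003 -1.   ] F [ 0.23 -0.06  0.5 ] w 0.8
```

View pics/9.png

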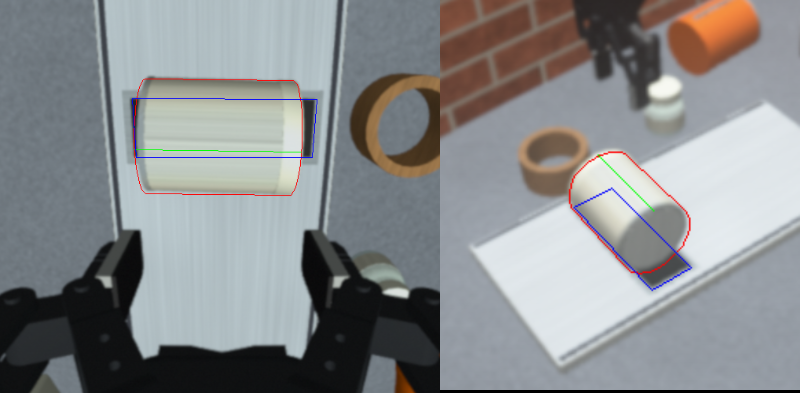

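Both views match the prediction: the tin is at about x = -5 mm, y = +1 mm and yaw -0.01 rad relative to the window. Next I'll check that it stays still, then hand in.

```bash
python3 -c "
from h import *
cv2.imwrite('pics/t0.png',grab('side')['img'])"
```

play_rows([
  {"grip":0.8,"x":0,"y":0,"z":0,"rx":0,"ry":0,"rz":0},
  {"grip":0.8,"x":0,"y":0,"z":0,"rx":0,"ry":0,"rz":0},
  {"grip":0.8,"x":0,"y":0,"z":0,"rx":0,"ry":0,"rz":0},
  {"grip":0.8,"x":0,"y":0,"z":0,"rx":0,"ry":0,"rz":0},
  {"grip":0.8,"x":0,"y":0,"z":0,"rx":0,"ry":0,"rz":0},
  {"grip":0.8,"x":0,"y":0,"z":0,"rx":0,"ry":0,"rz":0},
  {"grip":0.8,"x":0,"y":0,"z":0,"rx":0,"ry":0,"rz":0},
  {"grip":0.8,"x":0,"y":0,"z":0,"rx":0,"ry":0,"rz":0},
])

```text
time_s: 20.45
ee_pos: [0.5607, 0.0914, 0.2334]
ee_rot: [-2.33, -2.097, 0.005]
contact_force: [0.0, 0.6, -0.2]
width: 0.8
```

```bash
python3 -c "
from h import *
a=cv2.imread('pics/t0.png').astype(int);b=grab('side')['img'].astype(int)
s=np.s_[170:260,200:300]
c=abs(a-b)[s];print(c.mean(),c.max())
if c.mean()<3: print(finish_job())"
```

```text
0.5133703703703704 2
the job is handed in; nothing more can be done
None
```

I rolled the cream tin about 146 mm onto the scanner window in five light top strokes, pressing with about 5–7 N, then lifted clear and handed in at about 20 s. `finish_job` gave no verdict.

- **Position:** in the last wrist and side views the tin matched an outline drawn at about 5 mm off along the window, 1 mm off across it, and 0.01 rad off its axis. All are well inside the limits.
- **Stillness:** two pictures 1 s apart differed only by image noise (at most 2 grey levels), and the tool was not touching anything, with a force reading under 1 N.
- **Bystanders:** the jar and tape roll looked undisturbed in the last views. I did not re-measure them, the bottle or the wipes box.
- **What failed:** my first colour-mask fit of the tin was wrong, so I replaced it with an outline read by hand and confirmed it with the wrist camera. The first two move calls were refused because I had left out some of the row fields; the arm did not move.

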